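Spring open the gouge case

ROBOT

A 7-joint arm with a two-finger parallel gripper is mounted at the origin on the work surface. World frame = base frame: x ahead of the robot, y to its left, z up, the work surface at z = 0. Lengths are in mm, angles in rad, forces in N, time in s.
With the tool pointing down it reaches from about 400 to 875 mm from the base axis. Payload 4.4 kg.
Tool frame: the origin (TCP) lies at the very end of the fingers, on their centre line; the grasp point (between the pads) lies 19 mm behind it; z points along the fingers, y is the line along which they close (so a half turn about z gives the same grasp; the last joint's range is limited). The gripper opens to 85 mm and grips with 20 to 120 N. Pads are 22 mm wide; open, the fingers measure 114 mm over their backs; the gripper's body (76 mm by 85 mm) begins 54 mm behind the grasp point. The pads swing forward as they close: fully open they stand 13 mm farther back than shut.
Start: joints at [1.259, 0.628, 0.038, 1.517, -0.027, 0.996, -0.02], TCP at [158.193, -630.47, 231.313] pointing down, gripper open.
Joint ranges: [-3.06, 3.06], [-0.37, 2.12], [-1.25, 1.32], [0.18, 2.47], [-1.1, 4.24], [0.23, 1.98], [-2.94, 2.94]. Speed limits (rad/s): [2.57, 2.57, 3.14, 3.14, 3.14, 3.14, 3.14].

INTERFACE

Orientations are given as [roll, pitch, yaw] about the fixed x, y, z axes, in that order (R = Rz(yaw) Ry(pitch) Rx(roll)).
In Python, from cell import read_state, get_image, camera_info, finish_job gives the robot as it stands.
- The arm moves only by the tool play_rows, never from a script. Its argument "deltas" is one flat list of numbers, 7 for each row, row after row: the shift along the tool's x, y, z in mm, then the turn, a rotation vector about the tool's x, y, z in rad, then the opening, from 0 (shut) to 1 (fully open). In form: [dx, dy, dz, ax, ay, az, grip, dx, dy, dz, ax, ay, az, grip, ...]. A call has 1 to 10 rows; each row is the pose to reach, as a shift and turn from the pose commanded when the call began, along the tool's axes at that moment; what a row does not reach only later rows make up. A row lasts 1/8 s, in which the tool goes at most 62.5 mm and 10.7 degrees, less where a joint would pass 70% of its speed; a pose out of reach is approached as far as the arm can. A call with a gripper value outside its range is refused whole. The fingers move at their own pace and stop on an object; the grip force is fixed at half the most. Time passes only in rows, so rows that repeat a pose let the fingers close. It gives the time, the measured TCP pose, the force, the opening and the grip force at its end, in the units of the state.
- read_state(): the state, without advancing time (a new reading comes with each control period).
- get_image(name): name is "scene" or "top" or "wrist"; returns the picture (384x512x3 uint8, red, green, blue); there is no depth.
- camera_info(name): a dict with "fx", "fy", "cx", "cy" (pixels), "T" (4x4, takes a point from camera to world coordinates). Camera axes: x right, y down, z forward; pixel columns grow to the right and rows downward; lengths in mm; the calibration is good to about 2 mm. The wrist camera is an equidistant fisheye: a pixel r from the principal point sees the ray r / f radians off the axis. A picture is of the moment at which its call begins: read the wrist's pose just before it. camera_info takes no time and is no camera call; for the wrist camera it gives the pose at the moment of the call.
- finish_job(): hands the job in; it is judged then, once.
The state is a dict: "clock": time; "qpos": joint angles; "qd": joint speeds; "tau": joint torques, N m; "eef_pos": TCP position; "tool_rot": TCP orientation; "force": force on the tool from outside, world axes, zero at the start; "torque": the same for the moment, N m; "width": finger opening in mm; "gripper_force": force on a finger pad.
Only numpy, scipy, OpenCV 4.12 (cv2) and the standard library are available. Lean on these libraries where they do the work, as an engineer would, in place of code of your own. Each camera call takes 0.05 s, during which the arm holds its last target. There are 200 camera calls.

TASK

Press down the brass thumb lever on the front of the small wooden gouge case so that its sprung lid pops up, then push the lid all the way back until it rests fully open on its own, and come away. Only touch the case, do not lift it or shove it along the bench, and leave everything around it where it is.

Things in the scene. Friction and masses are not known exactly. Their poses are not given: they have to be found in the camera images.
- case: Wooden case standing loose on the bench (2 to 3 kg): box 130 mm (its x) by 200 mm (its y), open-topped, walls 8 mm, rim 60 mm high, 69 mm with the lid shut; four gouges inside. Origin at the centre of its underside, z up. Its front, with a brass lever in the middle, faces its own -x, roughly to the robot; the lid's hinge runs along the top of its far (+x) wall. To be touched only.
- tab_pad (a point): Spot to press, on top of the brass thumb lever before the case: 118 mm ahead (case -x) of the case's origin, 50 mm above the bench at rest. The flat plate is 44 mm wide (case y) and reaches from 20 mm ahead of this point to 28 mm behind it, where a brass hook stands 20 mm higher next to the case. Beneath the plate is only the bench.
- tab (a joint): Turn of the lever in rad: 0 at rest, grows as the plate is pressed down, stop at 0.40. Its pin is 40 mm behind tab_pad, so the spot sinks 4 mm per 0.1 rad. The lid is let go at about 0.25 to 0.3; press to 0.33 or more to be sure. It springs back; the spot takes about 1.3 N at first, 5 N at 0.25, 7.5 N at the stop.
- lid_edge (a point): Middle of the lid's front edge, on the underside of the lid, 130 mm from the hinge. The lid is a wooden panel 130 x 200 mm, 9 mm thick, about 0.2 kg; a brass catch 36 mm wide sticks out 12 mm further in the middle of this edge.
- lid_hinge (a point): Middle of the lid's hinge line, 65 mm behind (case +x) the case's origin, 60 mm above the bench. The hinge line runs along case y.
- lid (a joint): Opening angle of the lid in rad. 0: shut, held by the lever's hook. Let go, a spring lifts it to about 0.75 within a second and it rests there. Pushed higher it falls back to 0.75 if left short of upright; past about 1.65 it stays open by its own weight, against its stop at 1.85 (leaning back 16 degrees beyond upright). Pushing it takes about 1 to 2 N at the front edge.
- gouge: Loose carving gouge lying flat beyond the +y end of the case: turned wooden handle 90 mm long, 22 mm thick, steel blade 60 mm. Origin under it, where handle meets blade; blade along its +x. A bystander.
- wax_tin: Round metal tin standing on the -y side of the lever, diameter 60 mm, 42 mm high. Origin at the centre of its underside. A bystander.
- stone: Grey sharpening stone on a dark wooden base lying beyond the -y end of the case, 170 x 62 mm, 34 mm high, long along its x. Origin at the centre of its underside. A bystander.
- mallet: Round wooden carver's mallet standing on its head with the handle up, diameter 86 mm, 217 mm high, on the far side of the table. Origin at the centre of its underside. A bystander.
- mould: Carved wooden cake mould lying flat on the right of the table, block 160 x 110 mm, 36 mm high, with a 100 mm paddle handle to its -x. Origin at the centre of the block's underside. A bystander.
- pencil_cup: White cup, diameter 76 mm, 95 mm high, on the far side of the table. Origin at the centre of its underside. A bystander.
- offcut: Block of pale wood 110 x 45 x 30 mm lying on the left of the table. Origin at the centre of its underside. A bystander.

How it is judged:
By the outcome, as a careful person would: the job done as asked, in the order asked, and still so for the second after the job is handed in, with the robot touching nothing.
It also fails if it takes over 38 s, if anything falls off the work surface, if the arm or the gripper's body presses on something with over 40 N, if the wrist force passes 120 N, or if a joint passes its speed limit or range.

## Working session

There is one attempt and no reset: what is moved stays moved. The work goes in short steps, Python scripts to look and compute and a tool call to move; the robot and the scene stay as the last step left them, time stands still between calls to the robot, and variables do not carry over. Pictures are saved under pics/ and viewed, at most 10 in all, crops included, and the job is handed in when it is done.

Besides the shell and the picture viewer there is one more tool, called after ">>>" by a JSON object that holds its "fn" and its "kwargs", one argument or row to a line. play_rows: Moves the arm, as the interface text tells. Its arguments: {"type":"object","properties":{"deltas":{"type":"array"}},"required":["deltas"]}

```bash
mkdir -p pics; python3 - <<'E'
from cell import *
import cv2,numpy as np
for n in("top","scene"):
    im=get_image(n); cv2.imwrite(f"pics/{n}0.png",im[...,::-1])
    c=camera_info(n); print(n,c["fx"],c["cx"],c["cy"],np.round(c["T"],3).tolist())
s=read_state(); print(s["clock"],s["eef_pos"],s["tool_rot"],s["width"])
E
```

```text
top 477.2740331275759 250.89791589997793 194.99683958617672 [[-0.014, -0.994, 0.108, 433.709], [-1.0, 0.014, -0.0, 17.645], [-0.001, -0.108, -0.994, 1649.719], [0.0, 0.0, 0.0, 1.0]]
scene 490.2033578169364 246.67486726260663 190.34213016046053 [[-0.41, 0.776, -0.479, 1437.168], [0.912, 0.344, -0.223, 406.426], [-0.008, -0.529, -0.849, 1544.612], [0.0, 0.0, 0.0, 1.0]]
0.1 [ 158.06913275 -629.90872818  230.4806719 ] [-3.13987907e+00 -1.14051725e-05  2.45780786e-01] 85.63690786973473
```

View pics/top0.png

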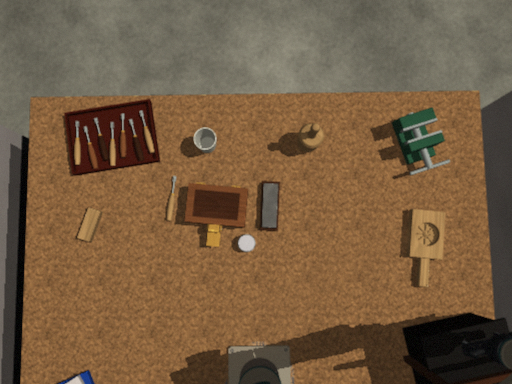

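View pics/scene0.png

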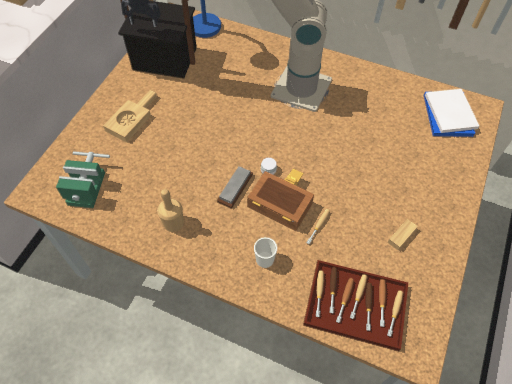

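The top view shows the case at about (217,206), the brass lever at (214,236), the tin at (247,243), the stone at (270,206) and the gouge at (172,200). Next I measure the lid and the lever.

```bash
cat >h.py <<'E'
from cell import *
import cv2,numpy as np
from scipy.spatial.transform import Rotation as R
def cast(n,uv,z,T=None):
    c=camera_info(n); T=np.array(c["T"]) if T is None else T
    a=np.array([(uv[0]-c["cx"])/c["fx"],(uv[1]-c["cy"])/c["fy"]])
    if n=="wrist":
        r=np.hypot(*a); d=np.r_[a/r*np.sin(r),np.cos(r)]
    else: d=np.r_[a,1]
    d=T[:3,:3]@d; return T[:3,3]+d*(z-T[2,3])/d[2]
E
python3 - <<'E'
from h import *
im=cv2.imread("pics/top0.png"); hsv=cv2.cvtColor(im,cv2.COLOR_BGR2HSV)
for p in[(190,206),(217,206),(214,240),(214,229),(180,240),(247,243)]: print(p,hsv[p[1],p[0]])
roi=np.zeros(im.shape[:2],np.uint8); roi[175:260,150:290]=255
H,S,V=[hsv[...,i] for i in range(3)]
m=((H>18)&(H<32)&(S>170)&(V>120)).astype(np.uint8)*255&roi; m[:222]=0;m[:,235:]=0;m[:,:195]=0
r=cv2.minAreaRect(cv2.findNonZero(m)); print("lever",r); print([cast("top",p,50).round(0)[:2] for p in cv2.boxPoints(r)], cast("top",r[0],50))
cv2.imwrite("pics/crop0.png",cv2.resize(im[170:265,150:290],None,fx=5.7,fy=5.7,interpolation=cv2.INTER_CUBIC))
E
```

```text
(190, 206) [ 12 169 113]
(217, 206) [ 12 190  55]
(214, 240) [ 18 176 183]
(214, 229) [ 19 172 196]
(180, 240) [ 14 146 133]
(247, 243) [ 15  10 201]
lever ((213.0, 235.0), (20.0, 12.0), 90.0)
[array([508., 165.]), array([507., 125.]), array([441., 126.]), array([441., 166.])] [474.32024001 145.48117652  50.        ]
```

View pics/crop0.png

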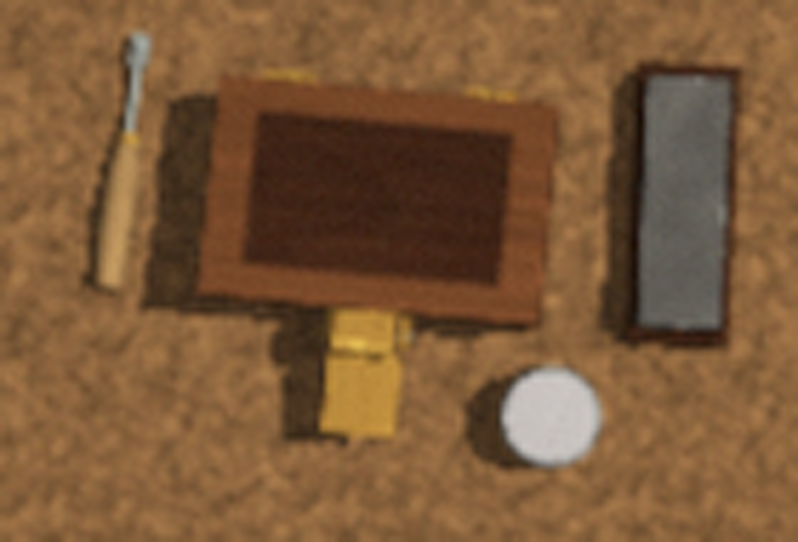

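The crop shows the lid corners at about (222,75), (557,105), (540,325), (197,293), the plate at x 322–400 and y 355–435, and the tin at (550,416).

```bash
python3 - <<'E'
from h import *
up=lambda p:((p[0]+.5)/5.7+150-.5,(p[1]+.5)/5.7+170-.5)
L=np.array([cast("top",up(p),69)[:2] for p in[(222,75),(557,105),(540,325),(197,293)]])
print(L.round(0)); c=L.mean(0)
ux=(L[0]+L[1]-L[2]-L[3]); uy=L[0]+L[3]-L[1]-L[2]
print("c",c,"len",np.linalg.norm(ux)/2,np.linalg.norm(uy)/2, "yaw",np.arctan2(ux[1],ux[0]),np.arctan2(-uy[0],uy[1]))
yaw=np.arctan2(-uy[0],uy[1]); e=np.array([np.cos(yaw),np.sin(yaw)])
print("pad pred",c-118*e)
print("plate",[cast("top",up(p),50)[:2].round(0) for p in[(325,355),(400,355),(396,437),(321,432)]])
print("tin",cast("top",up((550,416)),42)[:2])
print("gouge",cast("top",up((113,285)),11)[:2],cast("top",up((140,40)),3)[:2])
s=read_state();print(R.from_euler('xyz',s["tool_rot"]).as_matrix().round(2))
E
```

```text
[[649. 225.]
 [629.  29.]
 [500.  40.]
 [521. 239.]]
c [574.75780536 133.19741186] len 128.68668663014213 198.69692109337973 yaw -0.10170399277263942 -0.10572744911392332
pad pred [457.41671055 145.65002074]
plate [array([485., 167.]), array([484., 123.]), array([437., 125.]), array([440., 169.])]
tin [447.65073818  35.38100252]
gouge [530.21391894 298.02402153] [680.33300866 283.50767987]
[[ 0.97  0.24 -0.  ]
 [ 0.24 -0.97  0.  ]
 [ 0.   -0.   -1.  ]]
```

```bash
cat >>h.py <<'E'
def rel(pos,yaw):
    s=read_state(); Rm=R.from_euler('xyz',s["tool_rot"]); 
    d=Rm.inv().apply(np.array(pos)-s["eef_pos"]); w=(Rm.inv()*R.from_euler('xyz',[np.pi,0,yaw])).as_rotvec()
    return np.r_[d.round(0),w.round(3)]
E
python3 - <<'E'
from h import *
s=read_state(); Rm=R.from_euler('xyz',s["tool_rot"]); T=np.array(camera_info("wrist")["T"])
print("cam in tool",Rm.inv().apply(T[:3,3]-s["eef_pos"]),Rm.inv().apply(T[:3,2]))
for p in[(420,-350,230),(450,146,180)]:
  for y in(-.105,1.466): print(p,y,rel(p,y).tolist())
E
```

```text
cam in tool [  74.78840929   -1.11149613 -141.47613278] [-2.90011204e-01  1.21367853e-04  9.57023243e-01]
(420, -350, 230) -0.105 [322.0, -208.0, 1.0, -0.002, 0.0, 0.351]
(420, -350, 230) 1.466 [322.0, -208.0, 1.0, -0.001, -0.001, -1.22]
(450, 146, 180) -0.105 [472.0, -681.0, 52.0, -0.002, 0.0, 0.351]
(450, 146, 180) 1.466 [472.0, -681.0, 52.0, -0.001, -0.001, -1.22]
```

>>> {"fn": "play_rows", "kwargs": {
  "deltas": [50, -32, 0, 0, 0, -0.17, 0, 100, -64, 0, 0, 0, -0.34, 0, 150, -96, 0, 0, 0, -0.51, 0, 200, -128, 0, 0, 0, -0.68, 0, 250, -160, 0, 0, 0, -0.85, 0, 300, -192, 0, 0, 0, -1.02, 0, 322, -208, 0, 0, 0, -1.19, 0, 342, -266, 5, 0, 0, -1.22, 0, 360, -325, 10, 0, 0, -1.22, 0, 379, -384, 15, 0, 0, -1.22, 0]
}}

```text
clock: 1.35
eef_pos: [432.2, -164.0, 216.0]
tool_rot: [3.142, -0.0, 1.465]
force: [1.6, -0.3, 0.7]
width: -0.2
gripper_force: 0.0
```

```bash
python3 - <<'E'
from h import *
s=read_state();print(s["clock"],s["eef_pos"],s["tool_rot"],s["width"],s["qpos"]);print(rel((451,146,150),1.466).tolist())
E
```

```text
1.35 [ 432.15256665 -164.0157842   216.02459619] [ 3.14156233e+00 -2.20738999e-04  1.46515236e+00] -0.15016436377940934 [ 0.54873095  0.40112289 -0.33514282  2.03269883  0.19189895  0.73714911
 -0.01006217]
[310.0, -14.0, 66.0, 0.0, -0.0, -0.001]
```

>>> {"fn": "play_rows", "kwargs": {
  "deltas": [60, -3, 10, 0, 0, 0, 0, 120, -6, 25, 0, 0, 0, 0, 180, -8, 40, 0, 0, 0, 0, 235, -11, 55, 0, 0, 0, 0, 285, -13, 66, 0, 0, 0, 0, 310, -14, 66, 0, 0, 0, 0, 310, -14, 66, 0, 0, 0, 0, 310, -14, 66, 0, 0, 0, 0]
}}

```text
clock: 2.35
eef_pos: [450.7, 142.6, 150.2]
tool_rot: [-3.141, 0.001, 1.465]
force: [-0.6, -0.2, 0.7]
width: 0.1
gripper_force: 0.0
```

```bash
python3 - <<'E'
from h import *
s=read_state();c=camera_info("wrist");im=get_image("wrist");cv2.imwrite("pics/w0.png",im[...,::-1]);np.save("w0T.npy",c["T"])
print(s["clock"],s["eef_pos"],s["tool_rot"],s["force"])
E
```

```text
2.35 [450.67976994 142.5663595  150.1596311 ] [-3.14101135e+00  1.33636145e-03  1.46466838e+00] [-0.5596739  -0.210852    0.65093665]
```

View pics/w0.png

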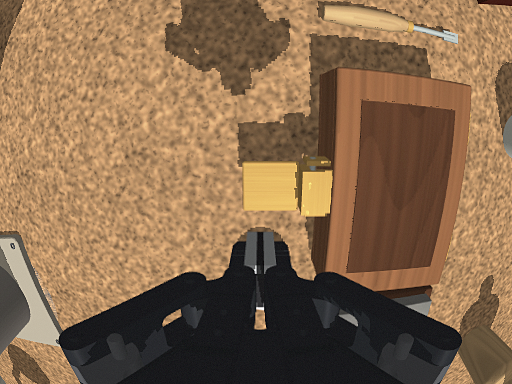

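The wrist view shows the plate with corners (243,162), (296,161), (297,209), (243,210), the hook to its right, and the closed fingertips at (262,235).

```bash
python3 - <<'E'
from h import *
T=np.load("w0T.npy")
P=np.array([cast("wrist",p,50,T)[:2] for p in[(243,162),(296,161),(297,209),(243,210)]]);print(P.round(1),P.mean(0))
e=np.array([np.cos(-.105),np.sin(-.105)]); print("pad",P[[0,3]].mean(0)+20*e,"lid front corners",cast("wrist",(338,68),69,T),cast("wrist",(325,290),69,T))
E
```

```text
[[440.2 171.9]
 [484.  168.2]
 [481.8 125.8]
 [435.1 130. ]] [460.29572152 148.95800517]
pad [457.55524261 148.82958637] lid front corners [520.49188487 240.63549788  69.        ] [501.71311792  49.94310694  69.        ]
```

>>> {"fn": "play_rows", "kwargs": {
  "deltas": [5, 0, 40, 0, 0, 0, 0, 5, 0, 75, 0, 0, 0, 0, 5, 0, 90, 0, 0, 0, 0, 5, 0, 97, 0, 0, 0, 0, 5, 0, 102, 0, 0, 0, 0, 5, 0, 107, 0, 0, 0, 0, 5, 0, 111, 0, 0, 0, 0, 5, 0, 115, 0, 0, 0, 0, 5, 0, 117, 0, 0, 0, 0, 5, 0, 117, 0, 0, 0, 0]
}}

```text
clock: 3.65
eef_pos: [451.8, 148.9, 34.0]
tool_rot: [3.141, -0.0, 1.465]
force: [-1.9, -2.1, 8.1]
width: -0.0
gripper_force: 3.3
```

```bash
python3 - <<'E'
from h import *
s=read_state();im=get_image("scene");cv2.imwrite("pics/s1.png",cv2.resize(im[110:270,200:370],None,fx=3.5,fy=3.5)[...,::-1])
print(s["clock"],s["eef_pos"],s["force"])
E
```

```text
3.65 [451.76816204 148.89213427  34.0060637 ] [-1.91507249 -2.07738487  8.13480606]
```

View pics/s1.png

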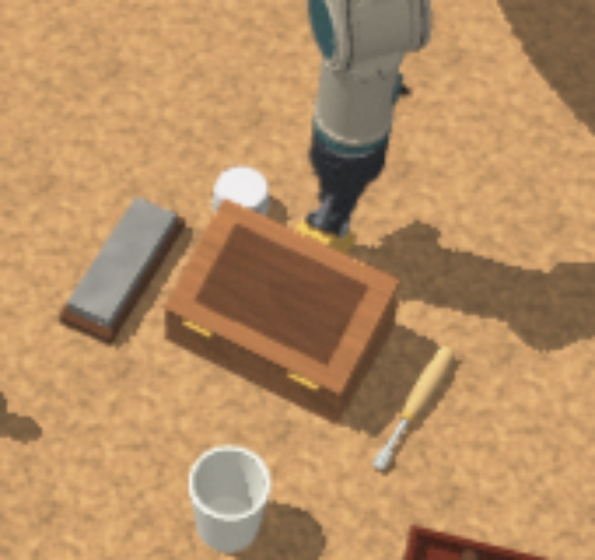

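The crop shows the fingers on the lever, with the lid apparently still down or only just released. I press 2 mm more and wait.

>>> {"fn": "play_rows", "kwargs": {
  "deltas": [0, 0, 1, 0, 0, 0, 0, 0, 0, 2, 0, 0, 0, 0, 0, 0, 2, 0, 0, 0, 0, 0, 0, 2, 0, 0, 0, 0, 0, 0, 2, 0, 0, 0, 0, 0, 0, 2, 0, 0, 0, 0]
}}

```text
clock: 4.45
eef_pos: [451.8, 148.9, 33.3]
tool_rot: [3.139, -0.0, 1.466]
force: [-5.5, -2.5, 24.3]
width: 0.1
gripper_force: 8.3
```

```bash
python3 - <<'E'
from h import *
s=read_state();im=get_image("scene");cv2.imwrite("pics/s2.png",cv2.resize(im[110:270,200:370],None,fx=3.5,fy=3.5)[...,::-1])
print(s["clock"],s["eef_pos"],s["force"])
E
```

```text
4.45 [451.76597191 148.89439109  33.31291997] [-5.5112834  -2.52771373 24.26033428]
```

View pics/s2.png

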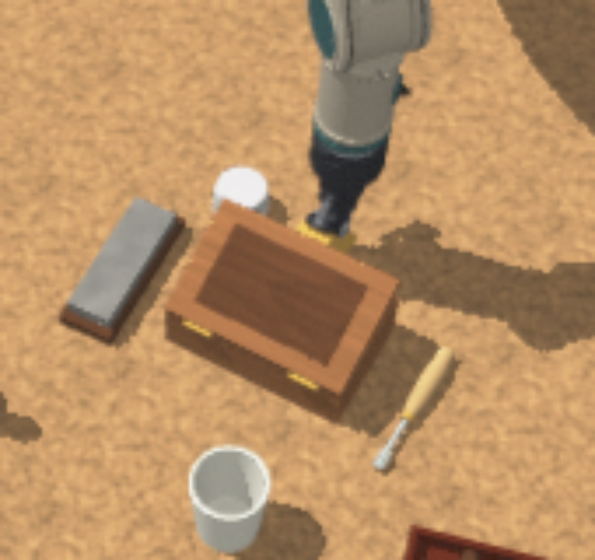

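The lid is still down and 24 N is felt, so the lever is either at its stop or jammed. I check the wrist view.

```bash
python3 - <<'E'
from h import *
im=get_image("wrist");cv2.imwrite("pics/w1.png",im[...,::-1]);T=np.array(camera_info("wrist")["T"]);np.save("w1T.npy",T)
E
```

```text
(no output)
```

View pics/w1.png

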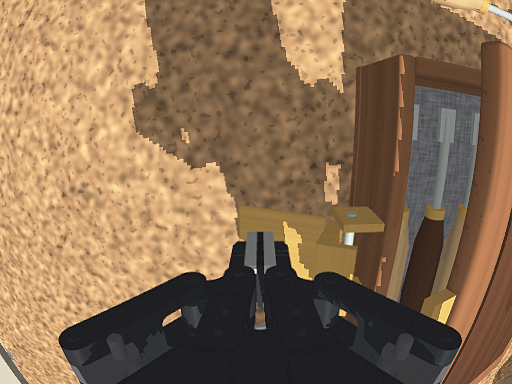

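The wrist view shows the lid popped: the open case with the gouges inside is visible at (440,180), and the plate is pressed down under the fingers. I come off the lever upwards and go on to the lid.

>>> {"fn": "play_rows", "kwargs": {
  "deltas": [0, -2, -20, 0, 0, 0, 0, 0, -5, -55, 0, 0, 0, 0, 0, -5, -95, 0, 0, 0, 0, 0, -5, -105, 0, 0, 0, 0, 0, 15, -105, 0, 0, 0, 0, 0, 35, -105, 0, 0, 0, 0, 0, 50, -105, 0, 0, 0, 0, 0, 60, -105, 0, 0, 0, 0, 0, 60, -105, 0, 0, 0, 0]
}}

```text
clock: 5.68
eef_pos: [511.4, 142.6, 135.9]
tool_rot: [-3.141, 0.0, 1.465]
force: [0.3, -0.2, -0.6]
width: 0.3
gripper_force: 0.0
```

```bash
python3 - <<'E'
from h import *
s=read_state();im=get_image("scene");cv2.imwrite("pics/s3.png",cv2.resize(im[110:270,200:370],None,fx=3.5,fy=3.5)[...,::-1])
Rc=R.from_euler('z',-.105); print(s["clock"],Rc.inv().apply(s["eef_pos"]-np.array([575,134,0])),s["force"])
E
```

```text
5.675 [-64.19483719   1.84928912 135.89362505] [ 0.29675078 -0.17038769 -0.6419994 ]
```

View pics/s3.png

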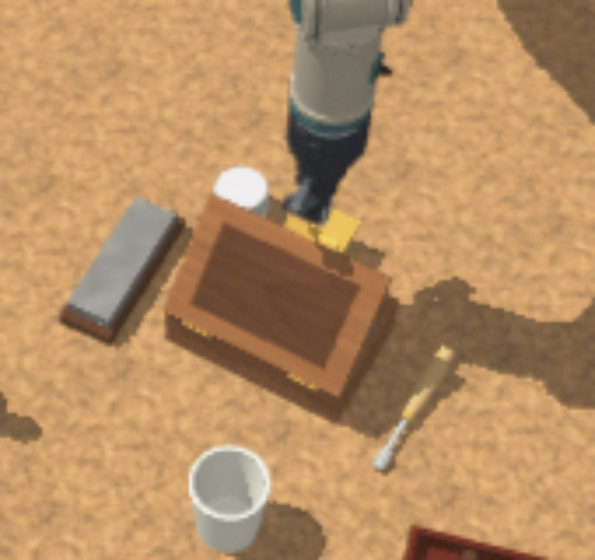

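The crop shows the lid raised, with its front corners at about (210,195) and (390,268), and the fingers in front of it. I check the lid angle from these corners.

```bash
python3 - <<'E'
from h import *
c=camera_info("scene");Ti=np.linalg.inv(np.array(c["T"]))
Rc=R.from_euler('z',-.105)
for th in(0,.4,.6,.75,.9):
  o=[]
  for y in(-100,100):
    p=Rc.apply([65-130*np.cos(th)+9*np.sin(th),y,60+130*np.sin(th)+9*np.cos(th)])+[575,134,0]
    q=Ti[:3,:3]@p+Ti[:3,3]; u=c["fx"]*q[0]/q[2]+c["cx"],c["fy"]*q[1]/q[2]+c["cy"]
    o+=[(u[0]-200)*3.5,(u[1]-110)*3.5]
  print(th,np.round(o))
E
```

```text
0 [225. 212. 398. 294.]
0.4 [219. 194. 398. 277.]
0.6 [213. 191. 394. 276.]
0.75 [206. 192. 389. 278.]
0.9 [199. 196. 383. 283.]
```

>>> {"fn": "play_rows", "kwargs": {
  "deltas": [0, 12, 0, 0, 0, 0, 0, 0, 22, -4, 0, 0, 0, 0, 0, 33, -9, 0, 0, 0, 0, 0, 44, -14, 0, 0, 0, 0, 0, 55, -18, 0, 0, 0, 0, 0, 66, -22, 0, 0, 0, 0, 0, 77, -25, 0, 0, 0, 0, 0, 88, -28, 0, 0, 0, 0, 0, 98, -30, 0, 0, 0, 0, 0, 106, -30, 0, 0, 0, 0]
}}

```text
clock: 6.98
eef_pos: [617.4, 131.4, 166.4]
tool_rot: [3.141, -0.0, 1.466]
force: [0.3, 0.1, 0.7]
width: -0.0
gripper_force: 0.1
```

>>> {"fn": "play_rows", "kwargs": {
  "deltas": [0, 8, 0, 0, 0, 0, 0, 0, 15, 0, 0, 0, 0, 0, 0, 22, 0, 0, 0, 0, 0, 0, 28, 0, 0, 0, 0, 0, 0, 33, 0, 0, 0, 0, 0, 0, 36, 0, 0, 0, 0, 0, 0, 36, 0, 0, 0, 0]
}}

```text
schema error: expected a multiple of 7 numbers
```

```bash
python3 - <<'E'
from h import *
s=read_state();im=get_image("wrist");cv2.imwrite("pics/w4.png",im[...,::-1])
im=get_image("scene");cv2.imwrite("pics/s4.png",cv2.resize(im[110:270,200:370],None,fx=3.5,fy=3.5)[...,::-1])
Rc=R.from_euler('z',-.105); print(s["clock"],Rc.inv().apply(s["eef_pos"]-np.array([575,134,0])),s["force"])
E
```

```text
6.975 [ 42.43992472   1.88769996 166.39922292] [0.26850135 0.10250393 0.71966917]
```

View pics/s4.png

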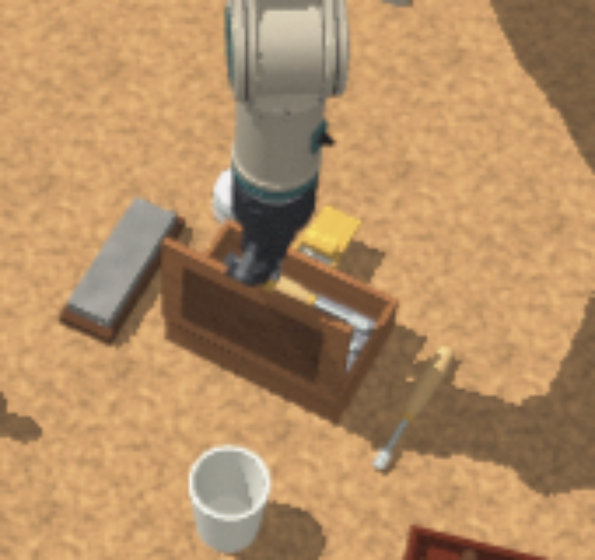

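The call was refused for a miscounted row, so nothing moved. The picture shows the lid about upright with the fingers inside against it, so I go on.

>>> {"fn": "play_rows", "kwargs": {
  "deltas": [0, 8, 0, 0, 0, 0, 0, 0, 15, 0, 0, 0, 0, 0, 0, 22, 0, 0, 0, 0, 0, 0, 28, 0, 0, 0, 0, 0, 0, 33, 0, 0, 0, 0, 0, 0, 36, 0, 0, 0, 0, 0, 0, 36, 0, 0, 0, 0, 0]
}}

```text
clock: 7.95
eef_pos: [652.5, 127.7, 166.3]
tool_rot: [3.142, -0.0, 1.466]
force: [0.1, 0.1, -0.8]
width: 0.1
gripper_force: 0.0
```

>>> {"fn": "play_rows", "kwargs": {
  "deltas": [0, -20, 0, 0, 0, 0, 0, 0, -60, 0, 0, 0, 0, 0, 0, -110, 0, 0, 0, 0, 0, 0, -150, -30, 0, 0, 0, 0, 0, -190, -70, 0, 0, 0, 0, 0, -230, -100, 0, 0, 0, 0, 0, -230, -100, 0, 0, 0, 0]
}}

```text
clock: 8.82
eef_pos: [422.1, 152.8, 268.6]
tool_rot: [3.138, -0.001, 1.469]
force: [0.7, 0.2, -0.1]
width: 0.1
gripper_force: 0.0
```

```bash
python3 - <<'E'
from h import *
s=read_state();im=get_image("scene");a=cv2.resize(im[110:270,200:370],None,fx=2.3,fy=2.3)
b=cv2.resize(get_image("top")[150:265,150:290],None,fx=2.9,fy=3.2)
b=cv2.resize(b,(400,a.shape[0]));cv2.imwrite("pics/s5.png",np.hstack([a,b])[...,::-1]); print(s["clock"],s["eef_pos"],s["force"])
E
```

```text
8.825 [422.13557559 152.78465153 268.62448642] [ 0.74864079  0.1639272  -0.08111845]
```

View pics/s5.png

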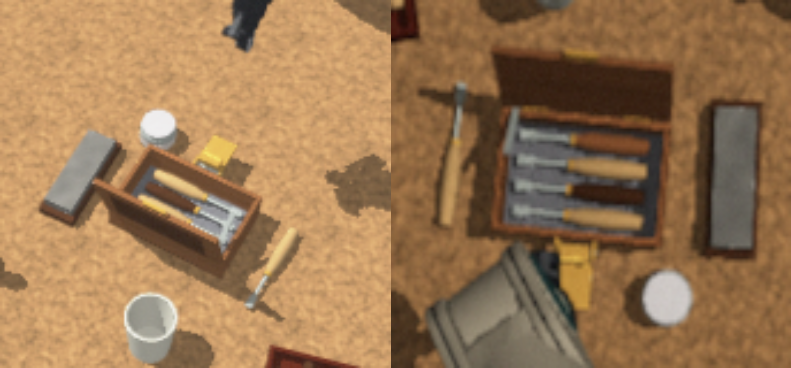

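The lid leans back past upright, fully open, the arm is clear, and the things around the case have not moved.

```bash
python3 -c "
from cell import *
print(finish_job())"
```

```text
the job is handed in; nothing more can be done
None
```

The lever was pressed and the lid popped, then I pushed it back until it stayed fully open; the arm is clear, the things around it look unmoved, and the job was handed in at about 9 s.

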